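Clip the clear cover down over the display ball

TASK

Lift the clear cover by its knob, lower it over the new red ball onto the black stand with its two clip arms at the two metal rims, and press it straight down until both clips snap under the rims and the cover sits fully home and level. The stand is on soft rubber feet on a glass top, so feel for the snap and at no time press on it with more than 25 N (2.5 kg). Do not knock the ball off its prongs, leave the other things where they lie, and let go of the cover.

Things in the scene. Friction and masses are not known exactly. Their poses are not given: they have to be found in the camera images.
- cover: clear acrylic cube cover, open below, 0.25 to 0.4 kg, 105 (x) by 104 mm (y), 114 mm high without knob; origin at the centre of its underside, z up. Walls facing x (inner faces 49.5 mm from the centre) reach the underside; walls facing y (inner 47, outer 50 mm out) end 22 mm higher and come to rest on the stand. A black clip arm with orange tab hangs outside each y wall. Starts upright on the table
- cover_knob (a point): centre of the top of the cover's aluminium lift knob: 32 mm in diameter, 26 mm tall, its underside 6 mm above the clear top plate (a thinner neck joins them); this point is on the cover's axis, 146 mm above the cover's underside; axes as the cover's
- clip_a_hook (a point): inner top edge, mid-width, of the hook of the black clip arm on the cover's +y side: 7.2 mm above the cover's underside, 54.5 mm from its axis when relaxed. The hook is flat on top, bevelled below, 24 mm wide; its rigid arm (inner face 58 mm from the axis) turns on a sprung hinge 44 mm above the underside: a rim pushes it out and it springs back under the rim
- clip_b_hook (a point): inner top edge, mid-width, of the hook of the black clip arm on the cover's -y side: 7.2 mm above the cover's underside, 54.5 mm from its axis when relaxed. The hook is flat on top, bevelled below, 24 mm wide; its rigid arm (inner face 58 mm from the axis) turns on a sprung hinge 44 mm above the underside: a rim pushes it out and it springs back under the rim
- stand_top (a point): centre of the top of the black stand (96 in x, 106 in y, 30 mm high; top 38 mm above the table), its axes. The cover's x walls slide down over its x edges (bevelled 9 mm deep, 43 to 48 mm out), 1.5 mm to spare; two ribs 5 mm high, 46 mm out, go inside the y walls, 1 mm to spare. Home: cover's underside 22 mm below this point, axes in line or half a turn apart. Fixed sideways, sinks when pressed
- rim_a (a point): lower outer edge, mid-length, of the aluminium rim on the stand's +y side: 57 mm from its axis, 14 mm below its top. The rim is 70 mm long; above, its bevel runs from 51 mm out at the stand's top to 57 mm out 14 mm lower; its underside is flat and a clip hook catches under it
- rim_b (a point): lower outer edge, mid-length, of the aluminium rim on the stand's -y side: 57 mm from its axis, 14 mm below its top. The rim is 70 mm long; above, its bevel runs from 51 mm out at the stand's top to 57 mm out 14 mm lower; its underside is flat and a clip hook catches under it
- stand (a joint): how far the stand has sunk into its rubber feet, m; 0 at rest, more when pressed: 1 mm for every 8 N (25 N is 3.1 mm). The hooks first touch the rim bevels with the cover about 6 mm above home; the push then grows to 13 to 21 N (it varies with the hidden friction) and drops when both hooks snap under the rims, about 1 mm above home
- ball_center (a point): centre of the red ball, 72 mm in diameter, 158 g, loose on three brass prongs on the stand; its top is 76 mm above the stand's top face and the cover has 10 mm to spare around and above it
- ball_seat (a point): where the ball's centre belongs: 39.5 mm above the stand's top face, on its axis
- ring_gauge: aluminium ball ring gauge, flat plate with two big holes, 186 x 92 x 6 mm, lying on the table; origin at the centre of its underside; not part of the job
- whistle: blue plastic whistle, about 55 mm long, 24 mm high; origin under its barrel; not part of the job
- ball_counter: grey hand-held ball counter, 62 x 44 x 16 mm; origin at the centre of its underside; not part of the job
- bail_1: varnished wooden bail, 109 mm long, 20 mm thick, lying in the dark wooden tray (140 x 104 x 12 mm); not part of the job
- bail_2: second bail in the tray, as bail_1
- bail_3: third bail in the tray, as bail_1
Not all that is in view belongs to the job. Of the things like the cover, leave any that is blue; of the rest the larger one is meant.

How it is judged:
On the way, in this order (a step that is already met when the one before it is completed fails the run):
1. the cover is set upright over the ball, in line with the stand, its clips at the rims but not yet snapped (z of cover in the frame of stand_top between -0.0185 and -0.004 m and horizontal distance between cover and stand_top below 0.008 m and angle between the y axis of cover and the y axis of stand_top, either way round below 0.1 rad and angle between cover's own z axis and vertical below 0.1 rad), for 0.1 s.
2. both clips have snapped under the rims and the cover is fully home (z of cover in the frame of stand_top below -0.0205 m and angle between cover's own z axis and vertical below 0.025 rad and z of each of clip_a_hook, clip_b_hook in the frame of stand_top below -0.0135 m and horizontal distance between each of clip_a_hook, clip_b_hook and stand_top below 0.0567 m), for 0.1 s.
At the end, for the whole second after the job is handed in: the cover is clipped home: both hooks under the rims, its underside within 1.5 mm of fully seated, level within 1.4 degrees, centred within 4 mm, square within 3 degrees (either way round), at rest; the ball is on its prongs inside (within 6 mm) and nothing presses on the stand (all of step 2 and z of cover in the frame of stand_top above -0.0245 m and horizontal distance between cover and stand_top below 0.004 m and angle between the y axis of cover and the y axis of stand_top, either way round below 0.05 rad and distance between ball_center and ball_seat below 0.006 m and linear speed of cover below 0.02 m/s and value of joint stand below 0.0015 m); the robot touches nothing.
It fails at once if the stand was pressed with more than 25 N (limit 27 N: its feet sank more than 3.4 mm) (value of joint stand above 0.0034 m).
It fails at once if the ball was knocked off its prongs (distance between ball_center and ball_seat above 0.012 m).
It fails at once if the ring gauge, whistle, counter or a bail was moved by more than 20 mm (distance of any of ring_gauge, whistle, ball_counter, bail_1, bail_2, bail_3 from where it was at the start of the episode above 0.02 m).
It also fails if it takes over 48 s, if anything falls off the work surface, if the arm or the gripper's body presses on something with over 40 N, if the wrist force passes 120 N, or if a joint passes its speed limit or range.

ROBOT

A 7-joint arm with a two-finger parallel gripper is mounted at the origin on the work surface. World frame = base frame: x ahead of the robot, y to its left, z up, the work surface at z = 0. Lengths are in m, angles in rad, forces in N, time in s.
With the tool pointing down it reaches from about 0.425 to 0.875 m from the base axis. Payload 8.4 kg.
Tool frame: the origin (TCP) lies at the very end of the fingers, on their centre line; the grasp point (between the pads) lies behind it (manip.tcp_to_grasp is the z of the grasp point in the tool frame, in m); z points along the fingers, y is the line along which they close (so a half turn about z gives the same grasp; the last joint's range is limited). The gripper opens to 85 mm and grips with 20 to 120 N. Pads are 22 mm wide; open, the fingers measure 114 mm over their backs; the gripper's body (76 mm by 85 mm) begins 54 mm behind the grasp point. The pads swing forward as they close: fully open they stand 13 mm farther back than shut.
Start: joints at [-1.401, 0.333, 0.04, 1.465, -0.013, 1.343, -0.059], TCP at [0.173, 0.627, 0.231] pointing down, gripper open.
Joint ranges: [-2.58, 2.58], [-0.38, 2.09], [-1.3, 1.39], [0.25, 2.4], [-1.5, 4.64], [0.08, 2.09], [-2.65, 2.65]. Speed limits (rad/s): [2.22, 2.22, 2.79, 2.79, 3.14, 3.14, 3.14].

INTERFACE

Orientations are given as a unit quaternion [x, y, z, w].
In Python, from cell import manip, viewer, nets gives the robot as it stands. The module is installed in compiled form; this text tells all that it offers.
- The arm moves only by the tool send_rows, never from a script. Its argument "deltas" is one flat list of numbers, 6 for each row, row after row: the shift along the tool's x, y, z in m, then the turn, a rotation vector about the tool's x, y, z in rad. In form: [x, y, z, wx, wy, wz, x, y, z, wx, wy, wz, ...]. A call has exactly 10 rows; each row shifts and turns the commanded pose from where the row before left it, along the tool's axes as they then stand; what a row does not reach is not made up. A row lasts 1/10 s, in which the tool goes at most 50 mm and 8.59 degrees, less where a joint would pass 70% of its speed; a pose out of reach is approached as far as the arm can. A call is refused whole if a number of a shift passes 0.05 or a number of a turn 0.15, either way. A call with a gripper value outside its range is refused whole. "gripper" is the opening, from 0 (shut) to 1 (fully open), set as the call begins (left out, the last holds). The fingers move at their own pace and stop on an object; "newtons" is the grip in N (left out, the last holds). Time passes only in rows, so rows that do not move let the fingers close, or fill a call up. It gives the time, the measured TCP pose, the force, the opening and the grip force at its end, in the units of the state.
- manip.state(): the state, without advancing time (a new reading comes with each control period).
- viewer.get_image(name): name is "scene" or "top" or "wrist"; returns a dict with "image" (420x560x3 uint8, red, green, blue), "fx", "fy", "cx", "cy" (pixels), "k1" (the pictures are not rectified: a ray, as slopes to the right and down, at radius r is drawn at 1 + k1 r^2 times it, then the intrinsics apply), "origin" and "rotation" of the camera in the world; the wrist camera has in their place "tool_from_camera" (4x4, takes a point from camera to tool coordinates, whose origin is the TCP and whose axes are the flange's). Camera axes: x right, y down, z forward; pixel columns grow to the right and rows downward; lengths in m; the calibration is good to about 2 mm. A picture is of the moment at which its call begins: read the wrist's pose just before it. There is no depth.
- manip.close_job(): hands the job in; it is judged then, once.
Trained networks look in a picture, given as the dict that the camera call returned (one of the last four; its "shot" number tells which), for a name from the list of things; names that differ only in an ending like _2 or _b are one class to them, and where a whole thing is asked for, a point or a joint stands for the part that bears it (a point fixed in the world has none). Each returns a list of dicts, best first, with "p" (0 to 1); they miss things now and then, are a little off and sometimes report something else, mostly with a low value. They report only what shows in the picture. A call takes as long as a camera call. They do not tell look-alikes from the thing itself.
- nets.spot_in(picture, label): "rect" ([centre column, centre row, width, height] in pixels, round what is visible of it).
- nets.place_of(picture, label): "point" ([column, row] in pixels: a listed point, or the origin of a listed thing).
The state is a dict: "time_s": time; "q": joint angles; "dq": joint speeds; "tau": joint torques, N m; "position": TCP position; "orientation": TCP orientation; "contact_force": force on the tool from outside, world axes, zero at the start; "ft_torque": the same for the moment, N m; "width": opening from 0.0 (shut) to 1.0 (fully open); "gripper_force": force on a finger pad.
Only numpy, scipy, OpenCV 4.12 (cv2) and the standard library are available. Lean on these libraries where they do the work, as an engineer would, in place of code of your own. Each camera call takes 0.05 s, during which the arm holds its last target. There are 200 camera calls.

## Working session

There is one attempt and no reset: what is moved stays moved. The work goes in short steps, Python scripts to look and compute and a tool call to move; the robot and the scene stay as the last step left them, time stands still between calls to the robot, and variables do not carry over. Pictures are saved under pics/ and viewed, at most 13 in all, crops included, and the job is handed in when it is done.

Besides the shell and the picture viewer there is one more tool, called after "Request:" as name(argument=value, ...) on one line, values as JSON. send_rows: Moves the arm, as the interface text tells. Its arguments: {"type":"object","properties":{"deltas":{"type":"array"},"gripper":{"type":"number"},"newtons":{"type":"number"}},"required":["deltas"]}

```bash
mkdir -p pics; cat > h.py <<'E'
import numpy as np, cv2
from scipy.spatial.transform import Rotation as R
from scipy.optimize import least_squares
from cell import manip, viewer, nets
def cam(p, st=None):
    if "origin" in p: return np.array(p["origin"]), np.array(p["rotation"]).reshape(3,3)
    T=np.eye(4); T[:3,:3]=R.from_quat(st["orientation"]).as_matrix(); T[:3,3]=st["position"]
    T=T@np.array(p["tool_from_camera"]); return T[:3,3],T[:3,:3]
def project(p,c,X):
    o,r=c; v=(np.atleast_2d(X)-o)@r; s=v[:,:2]/v[:,2:]
    s=s*(1+p["k1"]*(s**2).sum(1,keepdims=True))
    return s*[p["fx"],p["fy"]]+[p["cx"],p["cy"]]
def ray(p,c,uv):
    d=(np.array(uv)-[p["cx"],p["cy"]])/[p["fx"],p["fy"]]; s=d.copy()
    for _ in range(20): s=d/(1+p["k1"]*(s@s))
    v=c[1]@np.r_[s,1]; return c[0],v/np.linalg.norm(v)
def atz(p,c,uv,z):
    o,v=ray(p,c,uv); return o+v*(z-o[2])/v[2]
def tri(rs):
    A=sum(np.eye(3)-np.outer(v,v) for o,v in rs); b=sum((np.eye(3)-np.outer(v,v))@o for o,v in rs)
    return np.linalg.solve(A,b)
def save(p,n): cv2.imwrite("pics/"+n,cv2.cvtColor(p["image"],cv2.COLOR_RGB2BGR))
E
python3 - <<'E'
from h import *
np.set_printoptions(precision=3,suppress=True)
s=manip.state(); print(s, manip.tcp_to_grasp)
for n in("scene","top"):
    p=viewer.get_image(n); save(p,n+"0.png"); c=cam(p); print(n,c[0],c[1][:,2],p["fx"],p["k1"])
    for l in("cover","cover_knob","clip_a_hook","stand_top","rim_a","ball_center"):
        print(l,[(np.round(d["point"],1).tolist(),round(d["p"],2)) for d in nets.place_of(p,l)])
E
```

```text
{'time_s': 0.0, 'q': array([-1.401,  0.334,  0.04 ,  1.466, -0.013,  1.343, -0.059]), 'dq': array([ 0.001, -0.002,  0.001, -0.001,  0.001,  0.   ,  0.001]), 'tau': array([  0.   , -65.853,   1.366, -40.557,   0.017,   0.012,  -0.   ]), 'position': array([0.173, 0.626, 0.23 ]), 'orientation': array([ 0.134,  0.991, -0.001, -0.   ]), 'contact_force': array([ 0.051,  0.114, -0.718]), 'ft_torque': array([ 0.008,  0.05 , -0.002]), 'gripper_force': 0.0, 'width': 1.0027767016014126} -0.0187Traceback (most recent call last):
  File "<stdin>", line 5, in <module>
  File "h.py", line 6, in cam
    if "origin" in p: return np.array(p["origin"]), np.array(p["rotation"]).reshape(3,3)
                                                    ~~~~~~~~~~~~~~~~~~~~~~~~~~~~~~~^^^^^
ValueError: cannot reshape array of size 4 into shape (3,3)
```

```bash
sed -i 's/np.array(p\["rotation"\]).reshape(3,3)/R.from_quat(p["rotation"]).as_matrix()/' h.py
python3 - <<'E'
from h import *
np.set_printoptions(precision=3,suppress=True)
for n in("scene","top"):
    p=viewer.get_image(n); save(p,n+"0.png"); c=cam(p); print(n,c[0],c[1][:,2],p["fx"],p["k1"])
    for l in("cover","cover_knob","clip_a_hook","stand_top","rim_a","ball_center"):
        print(l,[(np.round(d["point"],1).tolist(),round(d["p"],2)) for d in nets.place_of(p,l)])
E
```

```text
scene [ 0.972 -0.2    0.726] [-0.577  0.185 -0.796] 391.84041573566304 -0.0917656176348068
cover [([223.0, 238.4], 0.88), ([203.3, 189.3], 0.6), ([139.0, 224.7], 0.57), ([396.0, 309.2], 0.52)]
cover_knob [([197.2, 158.6], 0.85), ([118.0, 182.1], 0.85), ([214.7, 198.0], 0.64)]
clip_a_hook [([149.1, 238.7], 0.56)]
stand_top [([360.3, 218.7], 0.57), ([341.4, 236.0], 0.21)]
rim_a [([377.6, 214.0], 0.59), ([368.3, 211.2], 0.57), ([340.1, 237.1], 0.56)]
ball_center [([368.8, 208.2], 0.89), ([340.9, 234.4], 0.48)]
top [ 0.363 -0.054  1.009] [ 0.203 -0.013 -0.979] 454.51689637456616 0.04828782560636124
cover [([345.8, 316.0], 0.88), ([332.1, 247.2], 0.83), ([415.9, 281.0], 0.55), ([223.9, 210.3], 0.54)]
cover_knob [([353.5, 318.8], 0.87), ([435.1, 277.5], 0.78), ([334.4, 236.9], 0.58)]
clip_a_hook [([222.5, 211.3], 0.66), ([405.7, 257.7], 0.56), ([310.2, 256.6], 0.41)]
stand_top [([224.3, 210.3], 0.54)]
rim_a [([168.4, 230.6], 0.9), ([224.4, 208.1], 0.65)]
ball_center [([329.8, 246.7], 0.66), ([189.9, 216.0], 0.62)]
```

View pics/scene0.png

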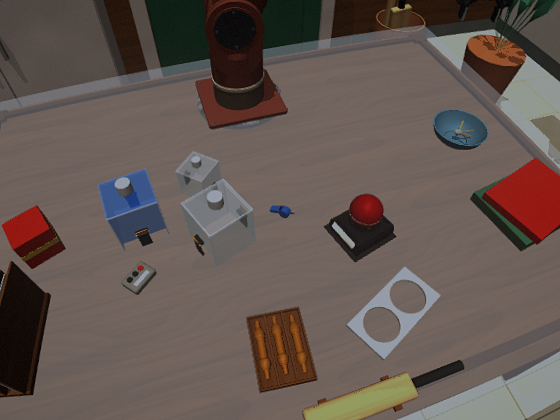

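View pics/top0.png

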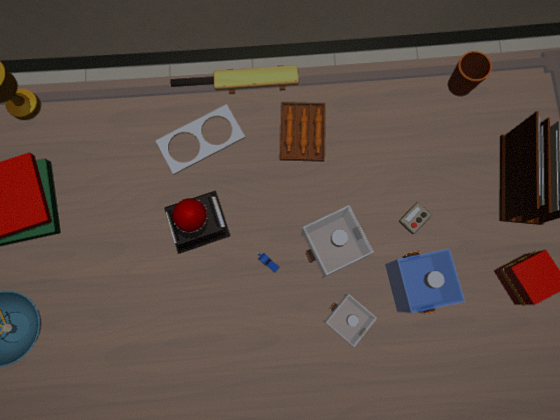

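Candidates for the cover, in scene pixels, are blue (133,208), small clear (198,172) and large clear (218,220). The large clear one is meant: it is not blue and it is larger than the other clear one. In the top image that is (338,240), with the stand at (197,220). I'll confirm this in a crop.

```bash
python3 - <<'E'
from h import *
np.set_printoptions(precision=4,suppress=True)
a=viewer.get_image("scene");b=viewer.get_image("top")
A,B=cam(a),cam(b)
for n,u,v in(("big",(214.7,198),(339.5,237.5)),("ball",(366.5,210),(190,215))):
    X=tri([ray(a,A,u),ray(b,B,v)]); print(n,X,project(a,A,X),project(b,B,X))
print("knob z .146",atz(b,B,(339.5,237.5),.146),atz(a,A,(215,192),.146))
print("ball z .0775",atz(b,B,(190,215),.0775),atz(a,A,(366.5,210),.0775))
im=b["image"]
t=np.vstack([np.hstack([cv2.resize(im[170:270,150:250],None,fx=4,fy=4,interpolation=2),cv2.resize(im[190:290,290:390],None,fx=4,fy=4,interpolation=2)])])
cv2.imwrite("pics/crop1.png",cv2.convertScaleAbs(t[:,:,::-1],alpha=1.6))
E
```

```text
big [ 0.479  -0.1647  0.1388] [[213.9106 198.0217]] [[338.7085 237.4165]]
ball [0.5573 0.1337 0.0784] [[365.5501 210.1096]] [[189.0805 214.7015]]
knob z .146 [ 0.4777 -0.1652  0.146 ] [ 0.4709 -0.1598  0.146 ]
ball z .0775 [0.5567 0.132  0.0775] [0.5571 0.1362 0.0775]
```

View pics/crop1.png

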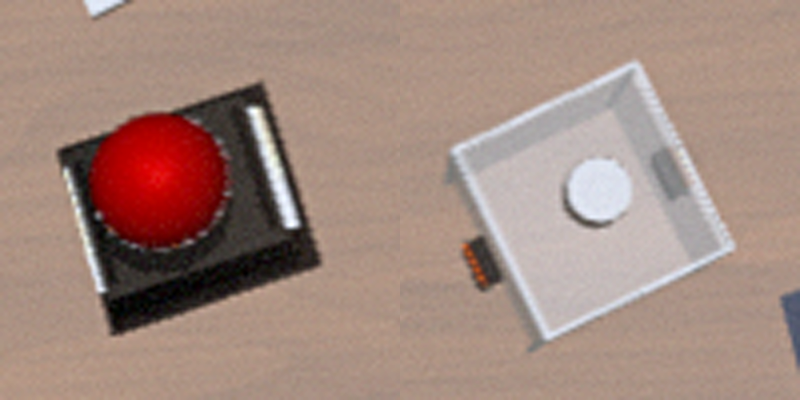

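The left crop shows the stand and ball, with rims at about top (218,210) and (171,228). The right crop shows the large clear cover, with its knob at (339.5,237.5) and clips at (310,256) and (358,233), so this is the one to lift.

```bash
python3 - <<'E'
from h import *
np.set_printoptions(precision=4,suppress=True)
s=manip.state(); p=viewer.get_image("wrist"); print(p["tool_from_camera"],p["fx"],p["fy"],p["cx"],p["cy"],p["k1"])
M=R.from_quat(s["orientation"]).as_matrix(); print(M)
b=viewer.get_image("top");B=cam(b)
C=[atz(b,B,u,.114) for u in((302.5,227.5),(348.75,205.5),(326.25,275),(373.25,251.25))]
print(np.array(C),np.mean(C,0))
for i,j in((1,0),(3,2),(0,2),(1,3)): d=C[i]-C[j]; print(np.linalg.norm(d),np.degrees(np.arctan2(d[1],d[0])))
S=[atz(b,B,u,z) for u,z in(((165,207.5),.038),((215.5,191.25),.038),((176.25,243.75),.038),((225,230),.038))]
print(np.array(S),np.mean(S,0))
for i,j in((1,0),(3,2),(0,2),(1,3)): d=S[i]-S[j]; print(np.linalg.norm(d),np.degrees(np.arctan2(d[1],d[0])))
E
```

```text
[[ 0.0003 -0.9459 -0.3244  0.0841]
 [ 1.      0.0002  0.0002 -0.0005]
 [-0.0001 -0.3244  0.9459 -0.1434]
 [ 0.      0.      0.      1.    ]] 299.92880164965425 299.92880164965425 279.53784626910226 207.6480367116069 0.0012953291156842083
[[-0.9641  0.2656  0.    ]
 [ 0.2656  0.9641  0.    ]
 [ 0.      0.     -1.    ]]
[[ 0.5073 -0.0979  0.114 ]
 [ 0.5452 -0.1942  0.114 ]
 [ 0.4106 -0.1364  0.114 ]
 [ 0.4501 -0.2328  0.114 ]] [ 0.4783 -0.1653  0.114 ]
0.1035296395592427 -68.52791055774016
0.10414762460657292 -67.71104519873981
0.10413717556540326 21.732424385497495
0.10265700643276666 22.075195741616575
[[0.5855 0.1934 0.038 ]
 [0.614  0.0825 0.038 ]
 [0.5044 0.1709 0.038 ]
 [0.5264 0.0657 0.038 ]] [0.5576 0.1281 0.038 ]
0.11442189328842196 -75.59975335688569
0.10751448248979235 -78.16153140646342
0.08421354868040268 15.445956381963796
0.08917346682222699 10.878329506541476
```

Request:
send_rows(deltas=[-0.035,-0.03,-0.003,0,0,0,-0.035,-0.03,-0.003,0,0,0,-0.035,-0.03,-0.003,0,0,0,-0.035,-0.03,-0.003,0,0,0,-0.035,-0.03,-0.003,0,0,0,-0.035,-0.03,-0.003,0,0,0,-0.035,-0.03,-0.003,0,0,0,-0.035,-0.03,-0.003,0,0,0,-0.035,-0.03,-0.003,0,0,0,-0.035,-0.03,-0.003,0,0,0], gripper=1)

```text
time_s: 1.95
position: [0.4312, 0.2427, 0.2618]
orientation: [0.134, 0.991, 0.0, 0.0]
contact_force: [0.2, 0.8, -0.1]
width: 1.0
gripper_force: 0.0
```

Request:
send_rows(deltas=[-0.03,-0.024,0,0,0,0,-0.03,-0.024,0,0,0,0,-0.03,-0.024,0,0,0,0,-0.03,-0.024,0,0,0,0,0,0,0,0,0,-0.103,0,0,0,0,0,-0.103,0,0,0,0,0,-0.103,0,0,0,0,0,-0.103,0,0,0,0,0,-0.102,0,0,0,0,0,0])

```text
time_s: 2.95
position: [0.5206, 0.12, 0.2615]
orientation: [-0.123, 0.992, 0.0, 0.0]
contact_force: [0.9, 0.4, -0.1]
width: 1.001
gripper_force: 0.0
```

```bash
python3 - <<'E'
from h import *
import pickle
np.set_printoptions(precision=4,suppress=True)
s=manip.state(); p=viewer.get_image("wrist"); pickle.dump((s,p),open("wA.pkl","wb")); save(p,"wA.png")
print(s["time_s"],s["position"],s["q"],R.from_quat(s["orientation"]).as_matrix()[:,1])
for l in("stand_top","rim_a","ball_center","stand"):
    print(l,[(np.round(d["point"],1).tolist(),round(d["p"],2)) for d in nets.place_of(p,l)])
E
```

```text
2.95 [0.5206 0.12   0.2615] [-0.7749  0.075   0.4962  1.7234 -0.0367  1.3521  1.5457] [-0.2443  0.9697  0.0001]
stand_top []
rim_a [([241.7, 200.6], 0.88), ([327.1, 204.3], 0.58)]
ball_center [([281.4, 218.3], 0.83)]Traceback (most recent call last):
  File "<stdin>", line 7, in <module>
ValueError: it knows: bail, ball_center, ball_counter, ball_seat, clip_a_hook, clip_b_hook, cover, cover_knob, rim, ring_gauge, stand_top, whistle
```

View pics/wA.png

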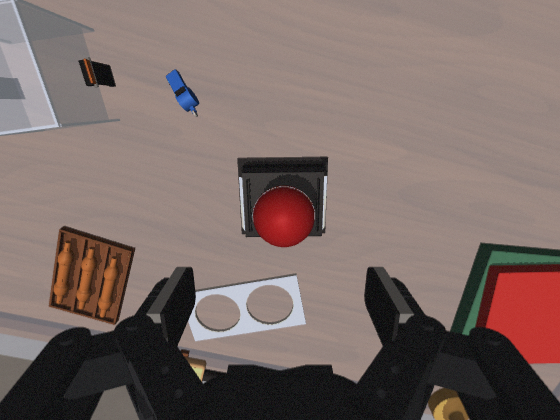

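The wrist view shows the stand at (283,200) with rims at columns 241 and 327 and the ball at (284,217), all intact. I'll turn the tool half a turn for a second view, so that the camera bias cancels.

Request:
send_rows(deltas=[-0.035,0,0,0,0,0,-0.035,0,0,0,0,0,0,0,0,0,0,0.143,0,0,0,0,0,0.143,0,0,0,0,0,0.143,0,0,0,0,0,0.143,0,0,0,0,0,0.143,0,0,0,0,0,0.143,0,0,0,0,0,0.143,0,0,0,0,0,0.143])

```text
time_s: 4.15
position: [0.5884, 0.1371, 0.2613]
orientation: [0.438, 0.899, -0.0, -0.0]
contact_force: [0.2, 0.2, -0.3]
width: 1.0
gripper_force: 0.0
```

Request:
send_rows(deltas=[0,0,0,0,0,0.143,0,0,0,0,0,0.143,0,0,0,0,0,0.143,0,0,0,0,0,0.143,0,0,0,0,0,0.143,0,0,0,0,0,0.143,0,0,0,0,0,0.143,0,0,0,0,0,0.143,0,0,0,0,0,0.143,0,0,0,0,0,0.143])

```text
time_s: 5.15
position: [0.5884, 0.1371, 0.2613]
orientation: [0.92, 0.392, 0.0, 0.0]
contact_force: [0.1, 0.2, 0.2]
width: 1.0
gripper_force: 0.0
```

Request:
send_rows(deltas=[0,0,0,0,0,0.143,0,0,0,0,0,0.143,0,0,0,0,0,0.14,0,0,0,0,0,0.14,0,0,0,0,0,0,0,0,0,0,0,0,0,0,0,0,0,0,0,0,0,0,0,0,0,0,0,0,0,0,0,0,0,0,0,0])

```text
time_s: 6.15
position: [0.5885, 0.1369, 0.2613]
orientation: [0.992, 0.123, -0.0, -0.0]
contact_force: [-0.7, -0.4, -0.6]
width: 1.005
gripper_force: 0.0
```

```bash
cat > stand.py <<'E'
from h import *
# stand pose from one wrist picture: rim bands (y=+-54, z=-7 below top) per row, ball by colour centroid
def rims(p,c,x0):
    g=p["image"].astype(float).min(2); out=[]
    for sgn in(1,-1):
        for x in np.linspace(-.028,.028,15):
            cs,sn=np.cos(x0[2]),np.sin(x0[2]); rot=np.array([[cs,-sn],[sn,cs]])
            ys=np.linspace(.047,.062,61)*sgn
            P=np.c_[(rot@np.array([np.full(61,x),ys])).T+x0[:2],np.full(61,.031)]
            uv=project(p,c,P).astype(np.float32)
            v=cv2.remap(g.astype(np.float32),uv[None,:,0],uv[None,:,1],cv2.INTER_LINEAR)[0]
            w=np.clip(v-110,0,None)
            if w.sum()>200: out.append(np.r_[sgn,x,(w@uv)/w.sum()])
    return np.array(out)
def ball(p):
    i=p["image"].astype(int); m=((i[:,:,0]>60)&(i[:,:,1]<40)&(i[:,:,2]<40)).astype(np.uint8)
    n,l,st,ce=cv2.connectedComponentsWithStats(m); return st,ce
def fit(p,c,x0):
    for _ in range(3):
        r=rims(p,c,x0)
        def f(q):
            e=[]
            for s,x,u,v in r:
                P=atz(p,c,(u,v),.031)[:2]-q[:2]; e.append((-np.sin(q[2])*P[0]+np.cos(q[2])*P[1]-s*.054)*1e3)
            return np.r_[e,((q-x0)*[np.cos(x0[2]),np.sin(x0[2]),0]).sum()*1e1]
        s=least_squares(f,x0); x0=s.x
    return x0,len(r),np.abs(f(x0)).mean()
E
python3 - <<'E'
from stand import *
import pickle
np.set_printoptions(precision=4,suppress=True)
s=manip.state(); p=viewer.get_image("wrist"); pickle.dump((s,p),open("wB.pkl","wb")); save(p,"wB.png")
print(s["time_s"],s["position"],s["q"],R.from_quat(s["orientation"]).as_matrix()[:,1])
for k in "AB":
    s,p=pickle.load(open(f"w{k}.pkl","rb")); c=cam(p,s)
    print(k,fit(p,c,np.array([.557,.131,.24])))
    st,ce=ball(p)
    for a,b in zip(st,ce):
        if 400<a[4]<9000: print("ball blob",a,b,atz(p,c,(a[0]+a[2]/2-.5,a[1]+a[3]/2-.5),.0775))
E
```

```text
6.15 [0.5885 0.1369 0.2613] [-1.0947  0.3329  1.0114  1.5752 -0.2854  1.3923 -1.3805] [ 0.2447 -0.9696 -0.0001]
A (array([0.5564, 0.1336, 0.2637]), 30, np.float64(1.512348183252111))
ball blob [ 253  187   61   60 2656] [283.4469 216.262 ] [0.5574 0.1334 0.0775]
ball blob [ 476  264   84   66 1065] [504.9146 284.3878] [0.5901 0.4525 0.0775]
B (array([0.556 , 0.1351, 0.255 ]), 30, np.float64(2.4892421361461694))
ball blob [   0    6   33  120 1278] [13.115  74.6721] [0.6405 0.4194 0.0775]
ball blob [ 245  181   62   60 2872] [275.562 210.718] [0.5556 0.1333 0.0775]
```

View pics/wB.png

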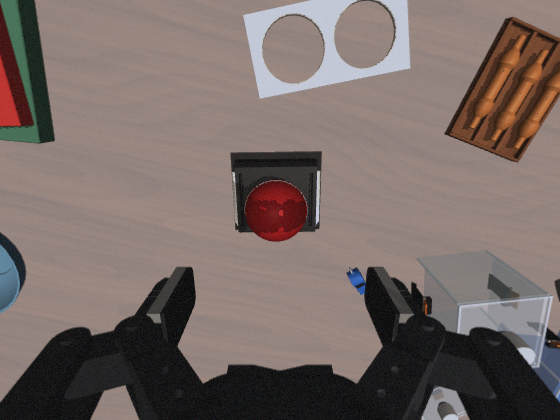

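```bash
python3 - <<'E'
from h import *
import pickle
for k in "AB":
    s,p=pickle.load(open(f"w{k}.pkl","rb")); g=p["image"].min(2); print(k)
    for r in (185,205,225): print(r,g[r,228:254],g[r,310:336])
a=[cv2.resize(pickle.load(open(f"w{k}.pkl","rb"))[1]["image"][145:245,225:337],None,fx=3.5,fy=3.5,interpolation=cv2.INTER_NEAREST) for k in "AB"]
cv2.imwrite("pics/crop2.png",np.hstack(a)[:,:,::-1])
E
```

```text
A
185 [128 128 129 128 130 129 131 129 131 129 130 125 195 197 133  66  53  58
  37  27  45  23  53  59  54  55] [ 35  39  53  55  55  55  54  38  29  18  51  55  57  90 194 198 158 132
 131 128 128 129 129 128 129 132]
205 [128 128 128 129 128 129 125 125 129 129 127 128  97 194 199 162  63  49
  51  40  26  47  26  53  56  53] [ 16  16  97  40  29  28  17  46  26  40  51  53  51 190 181 170 108 129
 133 129 130 127 132 130 132 131]
225 [127 127 129 128 129 125 130 128 128 128 128 128 129  98 168 197 194  68
  49  48  36  26  45  30  54  53] [ 20  21  23  33  45  49  42  28  36  48  47  42 153 192 149 100 128 132
 130 131 130 131 130 129 130 130]
B
185 [126 126 131 128 101 104 130  96  32  32  33  26  20  40  24  28  47  51
  43  47  47  35  34  40  24  33] [ 42  38  29  52  53  50  91 192 191 168  70 129 128 130 128 127 127 127
 126 126 129 128 127 127 125 126]
205 [127 125 126 123 127  97 123 123 137  43  33  33  28  15  27  14  34  45
  13  22  13  13  14  23  14  18] [ 43  31  31  49  48  50 160 191 196  98 126 124 124 126 122 128 125 125
 122 126 126 126 129 127 129 129]
225 [129 127 127 128 130 125 129  56  29  97  53  36  28  24  13  32  18  27
  24  28  23  18  13  14  14  14] [ 32  19  43  47  48  82  49  46  40  71 127 130 126 128 126 127 130 127
 129 128 129 128 130 127 128 129]
```

View pics/crop2.png

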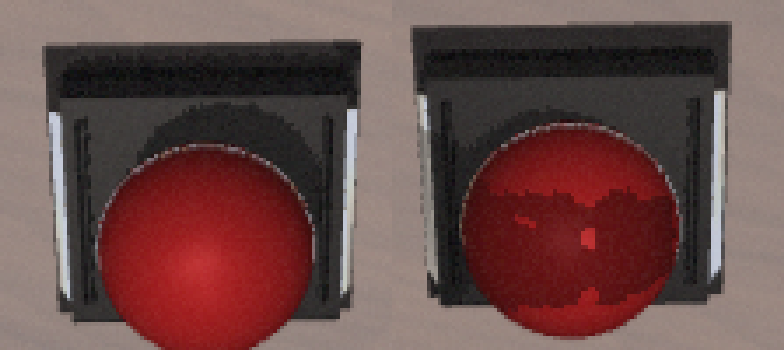

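```bash
python3 - <<'E'
s=open("stand.py").read()
a=s.index("            ys="); b=s.index("    return np.array(out)")
s=s[:a]+'''            ys=np.linspace(.0475,.0555,81)*sgn
            P=np.c_[(rot@np.array([np.full(81,x),ys])).T+x0[:2],np.full(81,.038)]
            uv=project(p,c,P).astype(np.float32)
            v=cv2.remap(g.astype(np.float32),uv[None,:,0],uv[None,:,1],cv2.INTER_LINEAR)[0]
            if v.max()<85: continue
            k=np.argmax(v>(40+min(v.max(),195))/2); k0=k
            if 3<k<78: out.append(np.r_[sgn,x,uv[k]])
'''+s[b:]
s=s.replace("(u,v),.031)","(u,v),.038)").replace("s*.054","s*.051").replace("return x0,len(r),np.abs(f(x0)).mean()","return x0,len(r),np.round(f(x0),1)")
s=s.replace("s=least_squares(f,x0)","s=least_squares(f,x0,loss='soft_l1',f_scale=.5)")
open("stand.py","w").write(s)
E
python3 - <<'E'
from stand import *
import pickle
np.set_printoptions(precision=4,suppress=True,linewidth=200)
for k in "AB":
    s,p=pickle.load(open(f"w{k}.pkl","rb")); c=cam(p,s)
    x,n,e=fit(p,c,np.array([.557,.1335,.248])); print(k,x,n,e)
    print("stand-y",-np.sin(.25)*x[0]+np.cos(.25)*x[1])
    st,ce=ball(p)
    for a,b in zip(st,ce):
        if 2000<a[4]<9000: 
            q=atz(p,c,(a[0]+a[2]/2-.5,a[1]+a[3]/2-.5),.0775); print("ball",q,"stand-y",-np.sin(.25)*q[0]+np.cos(.25)*q[1],"stand-x",np.cos(.25)*q[0]+np.sin(.25)*q[1])
    # x edges of stand top: project corners for check
    rot=R.from_euler("z",x[2]).as_matrix()
    print(project(p,c,np.array([[.043,0.02,0],[-.043,0.02,0],[.048,0.02,-.009],[-.048,.02,-.009],[.043,.053,0]])@rot.T+[x[0],x[1],.038]))
    cc=project(p,c,np.array([[.0,0.047,0],[0,-.045,0]])@rot.T+[x[0],x[1],.038]); g=p["image"].max(2)
    for u in cc[:,0]: print(int(u),g[150:180,int(u)],g[222:245,int(u)])
E
```

```text
A [0.557  0.1337 0.261 ] 30 [ 0.1  0.2 -0.1  0.  -0.2  0.1 -0.  -0.   0.1  0.1  0.1  0.2 -0.1  0.1 -0.1 -0.1  0.   0.   0.  -0.2  0.1 -0.1 -0.  -0.  -0.  -0.2  0.1 -0.  -0.  -0.   0. ]
stand-y -0.008260130259362702
ball [0.5574 0.1334 0.0775] stand-y -0.008662442487315208 stand-x 0.5730472681355915
[[298.2579 235.7701]
 [298.6977 172.4432]
 [297.8432 236.3947]
 [298.2913 167.0378]
 [322.97   235.4504]]
319 [159 158 157 159 159 156 126  66  45  44  47  36  29  30  23  14  22  27  20  25  30  25  57  61  61  58  62  57  45  22] [ 51  52  54  49  51  50  51  50  48  52  53  46  49  34 110 145 148 151 153 150 149 149 145]
248 [155 152 152 154 150 150 151  96  59  55  48  32  31  33  25  20  17  16  30  22  29  12  33  58  64  66  64  67  63  32] [ 42  41  39  38  41  41  50  46  44  52  53  50  52  49  42 140 147 148 150 150 148 150 150]
B [0.557  0.1336 0.2585] 30 [ 0.1  0.4 -0.   0.2  0.2 -0.  -0.1 -0.   0.1  0.3  0.1 -0.   0.1 -0.1  0.1 -0.3 -0.1 -0.2 -0.1 -0.  -0.1 -0.1  0.1 -0.1 -0.   0.1 -0.2 -0.1 -0.  -0.1  0. ]
stand-y -0.008316055965941455
ball [0.5556 0.1333 0.0775] stand-y -0.008282871031275313 stand-x 0.571287529532487
[[259.2044 166.0346]
 [261.3445 230.2157]
 [259.5356 160.7029]
 [261.84   230.9763]
 [232.4818 166.3211]]
239 [149 149  87  49  52  44  43  44  43  35  27  13  21  30  28  29  31  39  52  54  53  52  56  47  19  28  27  24  25  27] [ 30  28  32  40  33  32  28  33  33  34 115 151 155 157 154 151 150 150 153 155 154 155 153]
311 [152 104  55  49  44  44  47  44  35  24  13  27  29  31  31  33  44  55  54  59  61  61  52  36  43  36  37  39  39  35] [ 25  30  33  25  49  50  50  47  42  76 139 150 153 151 155 153 154 152 153 154 154 154 151]
```

The stand is at (0.557, 0.1336) with yaw 0.260. Both views agree, and the ball is on its seat. Next I go above the cover.

Request:
send_rows(deltas=[-0.0226,0.0332,0,0,0,0,-0.0226,0.0332,0,0,0,0,-0.0226,0.0332,0,0,0,0,-0.0226,0.0332,0,0,0,0,-0.0226,0.0332,0,0,0,0,-0.0226,0.0332,0,0,0,0,-0.0226,0.0332,0,0,0,0,-0.0226,0.0332,0,0,0,0,0,0,0,0,0,-0.135,0,0,0,0,0,0])

```text
time_s: 7.2
position: [0.4776, -0.1657, 0.2615]
orientation: [0.982, 0.19, 0.001, -0.001]
contact_force: [0.5, 0.3, -0.1]
width: 1.002
gripper_force: 0.0
```

```bash
python3 - <<'E'
from h import *
import pickle
np.set_printoptions(precision=4,suppress=True)
s=manip.state(); p=viewer.get_image("wrist"); pickle.dump((s,p),open("wC.pkl","wb")); save(p,"wC.png"); c=cam(p,s)
print(s["time_s"],s["position"],s["q"],R.from_quat(s["orientation"]).as_matrix()[:,:2])
for l in("cover","cover_knob","clip_a_hook"):
    for d in nets.place_of(p,l): print(l,np.round(d["point"],1),round(d["p"],2),atz(p,c,d["point"],.146 if "knob" in l else 0.007))
E
```

```text
7.2 [ 0.4776 -0.1657  0.2615] [-1.0014 -0.058   1.2377  1.8056  0.0545  1.3548 -0.9647] [[ 0.9279  0.3727]
 [ 0.3727 -0.9279]
 [ 0.0013 -0.0011]]
cover [250.5 268.9] 0.92 [ 0.3212 -0.1812  0.007 ]
cover [275.6 168.2] 0.9 [ 0.4781 -0.1596  0.007 ]
cover [361.4 263.4] 0.59 [ 0.3921 -0.332   0.007 ]
cover [419.1 184.9] 0.41 [ 0.5298 -0.3499  0.007 ]
cover_knob [241.9 309. ] 0.79 [ 0.3553 -0.173   0.146 ]
cover_knob [277.5 199.7] 0.68 [ 0.4788 -0.1633  0.146 ]
clip_a_hook [373.6 234.6] 0.61 [ 0.4407 -0.3269  0.007 ]
```

View pics/wC.png

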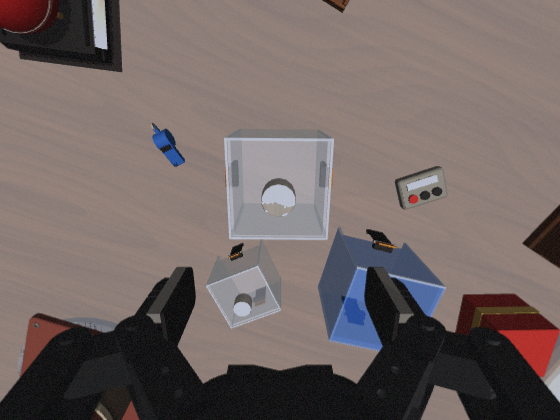

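The wrist picture shows the large cover centred, with its knob at about (278,199) and its top plate corners near (226,139), (332,139), (328,239) and (230,239). I'll refine these from the bright edges.

```bash
python3 - <<'E'
from h import *
import pickle
np.set_printoptions(precision=4,suppress=True,linewidth=200)
s,p=pickle.load(open("wC.pkl","rb")); c=cam(p,s)
g=p["image"].astype(float).min(2).astype(np.float32)
# edges: outer silhouette lines of top plate; bright ridge search normal to guess
C=np.array([[226,139],[333,139],[328,238.5],[230,239]],float)
L=[]
for i in range(4):
    a,b=C[i],C[(i+1)%4]; d=(b-a)/np.linalg.norm(b-a); n=np.array([d[1],-d[0]]); pts=[]
    for t in np.linspace(.1,.9,41):
        o=np.linspace(-4,4,81); q=(a+t*(b-a)+o[:,None]*n).astype(np.float32)
        v=cv2.remap(g,q[None,:,0],q[None,:,1],1)[0]; w=np.clip(v-np.percentile(v,70),0,None)**2; pts.append(w@q/w.sum())
    vx,vy,x,y=cv2.fitLine(np.array(pts,np.float32),cv2.DIST_HUBER,0,.01,.01).ravel(); L.append((np.array([x,y]),np.array([vx,vy])))
I=[]
for i in range(4):
    (a,u),(b,v)=L[i-1],L[i]; t=np.linalg.solve(np.c_[u,-v],b-a); I.append(a+t[0]*u)
print(np.array(I)); W=np.array([atz(p,c,u,.114) for u in I]); print(W,W.mean(0))
for i in range(4): d=W[(i+1)%4]-W[i]; print(np.linalg.norm(d),(np.arctan2(d[1],d[0])%(np.pi/2)))
sub=g[175:225,250:306]; m=(sub>170).astype(np.uint8); n,l,st,ce=cv2.connectedComponentsWithStats(m)
for a in st: print(a+[250,175,0,0,0])
M=R.from_quat(s["orientation"]).as_matrix(); print("in tool",(W.mean(0)-s["position"])@M)
for u in((278.5,199),): print("knob",atz(p,c,u,.146),(atz(p,c,u,.146)-s["position"])@M)
i=p["image"][120:255,210:350]; cv2.imwrite("pics/crop3.png",cv2.resize(i,None,fx=4.2,fy=4.2,interpolation=0)[:,:,::-1])
E
```

```text
[[224.956  138.8143]
 [332.2696 139.8841]
 [325.8643 238.4603]
 [229.8435 237.43  ]]
[[ 0.5071 -0.0979  0.114 ]
 [ 0.5442 -0.193   0.114 ]
 [ 0.4485 -0.2304  0.114 ]
 [ 0.4115 -0.1354  0.114 ]] [ 0.4778 -0.1642  0.114 ]
0.10206460623954161 0.3726531811559435
0.10275664478919405 0.37305632485026097
0.10198812079320944 0.3712279114349275
0.10261134377289362 0.3738032952591588
[ 250  175   56   50 2251]
[262 185  33  23 535]
[265 210   3   2   4]
[282 213   6   3  10]
in tool [ 0.0006 -0.0012  0.1475]
knob [ 0.4798 -0.1639  0.146 ] [ 0.0025 -0.0008  0.1155]
```

View pics/crop3.png

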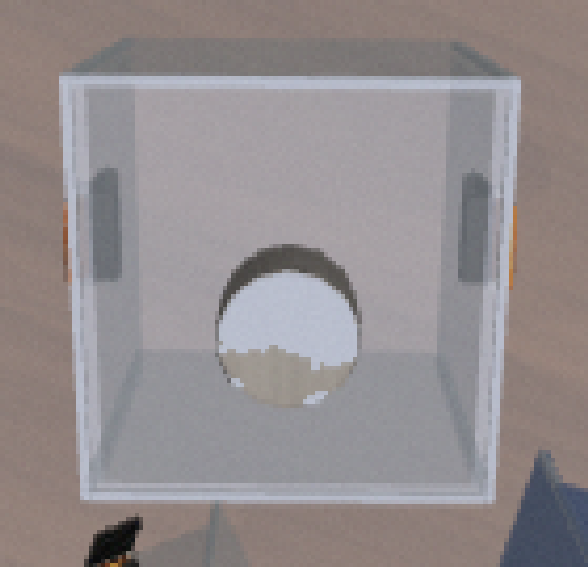

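Request:
send_rows(deltas=[0.002,-0.001,0.012,0,0,0.009,0,0,0.02,0,0,0,0,0,0.025,0,0,0,0,0,0.025,0,0,0,0,0,0.025,0,0,0,0,0,0.018,0,0,0,0,0,0.01,0,0,0,0,0,0.0065,0,0,0,0,0,0,0,0,0,0,0,0,0,0,0])

```text
time_s: 8.4
position: [0.4799, -0.1632, 0.1204]
orientation: [0.983, 0.185, 0.0, 0.0]
contact_force: [0.5, -0.8, 0.4]
width: 1.0
gripper_force: 0.0
```

Request:
send_rows(deltas=[0,0,0,0,0,0,0,0,0,0,0,0,0,0,0,0,0,0,0,0,0,0,0,0,0,0,0,0,0,0,0,0,0,0,0,0,0,0,0,0,0,0,0,0,0,0,0,0,0,0,0,0,0,0,0,0,0,0,0,0], gripper=0.1, newtons=40)

```text
time_s: 9.4
position: [0.4798, -0.1632, 0.1202]
orientation: [0.983, 0.185, 0.0, 0.0]
contact_force: [0.1, -0.1, 5.6]
width: 0.362
gripper_force: 39.8
```

Request:
send_rows(deltas=[0,0,0,0,0,0,0,0,0,0,0,0,0,0,-0.005,0,0,0,0,0,-0.015,0,0,0,0,0,-0.025,0,0,0,0,0,-0.03,0,0,0,0,0,-0.03,0,0,0,0,0,-0.03,0,0,0,0,0,-0.02,0,0,0,0,0,-0.005,0,0,0], gripper=0.1, newtons=100)

```text
time_s: 10.4
position: [0.4801, -0.1631, 0.2812]
orientation: [0.983, 0.186, 0.001, -0.001]
contact_force: [0.3, 0.8, -3.8]
width: 0.343
gripper_force: 99.8
```

Request:
send_rows(deltas=[0.008,-0.01,0,0,0,0,0.016,-0.022,0,0,0,0,0.02,-0.028,0,0,0,0,0.022,-0.03,0,0,0,0,0.022,-0.03,0,0,0,0,0.022,-0.03,0,0,0,0,0.022,-0.03,0,0,0,0,0.022,-0.03,0,0,0,0,0.018,-0.025,0,0,0,0,0.008,-0.0134,0,0,0,0])

```text
time_s: 11.4
position: [0.5559, 0.1382, 0.2767]
orientation: [0.982, 0.187, -0.002, 0.001]
contact_force: [0.3, 0.5, -4.5]
width: 0.345
gripper_force: 99.8
```

Request:
send_rows(deltas=[0,0,0,0,0,0.03,0,0,0,0,0,0.04,0,0,0,0,0,0.03,0,0,0,0,0,0.012,0,0,0,0,0,0,0,0,0,0,0,0,0,0,0,0,0,0,0,0,0,0,0,0,0,0,0,0,0,0,0,0,0,0,0,0])

```text
time_s: 12.4
position: [0.5567, 0.1339, 0.2798]
orientation: [0.992, 0.13, 0.0, -0.0]
contact_force: [-0.3, 0.7, -4.3]
width: 0.342
gripper_force: 99.8
```

```bash
python3 - <<'E'
from h import *
import pickle
np.set_printoptions(precision=4,suppress=True)
s=manip.state(); p=viewer.get_image("wrist"); pickle.dump((s,p),open("wD.pkl","wb")); q=viewer.get_image("scene"); save(q,"sD.png")
print(s["time_s"],s["position"],s["q"],R.from_quat(s["orientation"]).as_matrix(),s["contact_force"],s["ft_torque"],s["width"])
i=p["image"][60:400,120:440]; j=q["image"][60:300,260:480]
cv2.imwrite("pics/D.png",np.hstack([cv2.resize(i,(400,425)),cv2.resize(j,(390,425))])[:,:,::-1])
E
```

```text
12.4 [0.5567 0.1339 0.2798] [-1.2119  0.237   1.0735  1.624  -0.2107  1.4064 -1.4254] [[ 0.9662  0.2579  0.0001]
 [ 0.2579 -0.9662  0.    ]
 [ 0.0001 -0.     -1.    ]] [-0.2614  0.7052 -4.3227] [-0.0121  0.0711 -0.03  ] 0.34247621875974416
```

View pics/D.png

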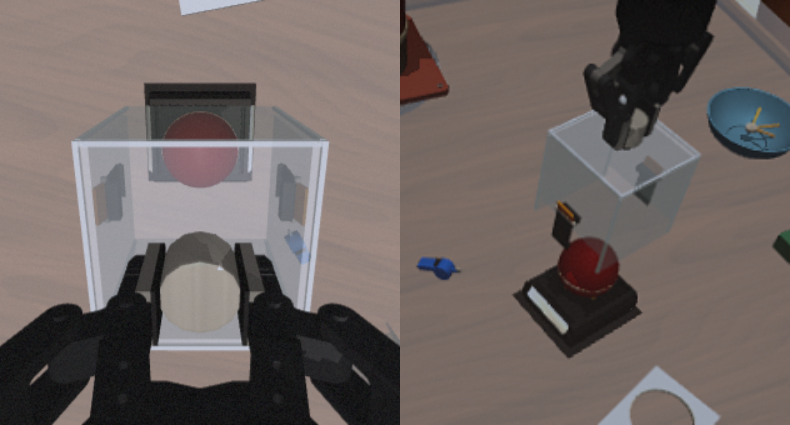

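The cover hangs level in the gripper with its clips at both sides, and the stand and ball are visible beneath it. I'll measure the cover in the tool frame.

```bash
cat > cov.py <<'E'
from h import *
def cov(p,s,C,dz=-.0062,segs=((0.05,.95),(.05,.6),(.05,.3),(.4,.95))):
    c=cam(p,s); g=p["image"].astype(float).min(2).astype(np.float32); L=[]
    for i in range(4):
        a,b=C[i],C[(i+1)%4]; d=(b-a)/np.linalg.norm(b-a); n=np.array([d[1],-d[0]]); pts=[]
        for t in np.linspace(*segs[i],41):
            o=np.linspace(-5,5,101); q=(a+t*(b-a)+o[:,None]*n).astype(np.float32)
            v=cv2.remap(g,q[None,:,0],q[None,:,1],1)[0]; w=np.clip(v-np.percentile(v,70),0,None)**2; pts.append(w@q/w.sum())
        vx,vy,x,y=cv2.fitLine(np.array(pts,np.float32),cv2.DIST_HUBER,0,.01,.01).ravel(); L.append((np.array([x,y]),np.array([vx,vy])))
    I=[]
    for i in range(4):
        (a,u),(b,v)=L[i-1],L[i]; t=np.linalg.solve(np.c_[u,-v],b-a); I.append(a+t[0]*u)
    W=np.array([atz(p,c,u,s["position"][2]+dz) for u in I]); M=R.from_quat(s["orientation"]).as_matrix()
    return np.array(I),W,(W-s["position"])@M
E
python3 - <<'E'
from cov import *
from stand import fit,ball
import pickle
np.set_printoptions(precision=4,suppress=True,linewidth=200)
s,p=pickle.load(open("wD.pkl","rb"))
I,W,T=cov(p,s,np.array([[180,173.6],[381.6,173.6],[368,338],[194,338]]))
print(I,"\n",T,T.mean(0),W.mean(0))
for i in range(4): d=T[(i+1)%4]-T[i]; print(np.linalg.norm(d),np.arctan2(d[1],d[0])%(np.pi/2))
c=cam(p,s); st,ce=ball(p)
for a in st:
    if a[4]>500: print(a)
g=p["image"].min(2)
for r in (150,165): print(g[r,235:262],g[r,300:330])
E
```

```text
[[179.4964 174.8712]
 [380.3985 174.9696]
 [362.447  337.5266]
 [197.0075 337.3641]] 
 [[ 0.0495 -0.0506  0.0062]
 [ 0.0494  0.0515  0.0062]
 [-0.0532  0.0516  0.0062]
 [-0.0531 -0.0509  0.0062]] [-0.0019  0.0004  0.0062] [0.555  0.133  0.2736]
0.10210360426630191 0.0001017995666394711
0.10263771615186575 1.5695389313336632
0.10247659177067209 0.0005211271229978998
0.10259491574391541 0.0023774880362242706
[     0      0    560    420 233850]
[   0    0   42   94 1174]
[124  88  92 105 114  63  59  59  60  50  53  59  60  62  60  62  61  60  61  61  62  64  61  62  62  62  60] [ 73  73  73  73  73  74  72  73  74  74  70  75  75  59  67  59  66  71  73  72 118 135 134  99 123 122 125 125 122 122]
[126 126  83  95 107 106  66  60  61  55  54  57  56  63  58  59  61  73  67  52  53  52  51  53  51  54  57] [ 48  53  53  53  46  50  57  83  74  68  73  71  60  62  61  55  67  74  73  90 134 132 118 108 123 125 124 125 126 125]
```

Request:
send_rows(deltas=[0.0008,0,0.005,0,0,0,0,0,0.012,0,0,0,0,0,0.018,0,0,0,0,0,0.02,0,0,0,0,0,0.02,0,0,0,0,0,0.02,0,0,0,0,0,0.014,0,0,0,0,0,0.007,0,0,0,0,0,0.003,0,0,0,0,0,0,0,0,0])

```text
time_s: 13.5
position: [0.5576, 0.134, 0.1609]
orientation: [0.992, 0.13, 0.0, 0.0]
contact_force: [-0.2, 0.6, -2.8]
width: 0.341
gripper_force: 99.8
```

Request:
send_rows(deltas=[0,0,0.001,0,0,0,0,0,0.001,0,0,0,0,0,0.001,0,0,0,0,0,0.001,0,0,0,0,0,0.001,0,0,0,0,0,0.001,0,0,0,0,0,0.001,0,0,0,0,0,0.001,0,0,0,0,0,0,0,0,0,0,0,0,0,0,0])

```text
time_s: 14.5
position: [0.5575, 0.1341, 0.1528]
orientation: [0.992, 0.13, -0.0, 0.0]
contact_force: [-1.1, -0.2, -4.2]
width: 0.347
gripper_force: 99.8
```

```bash
python3 - <<'E'
from cov import *
import pickle
np.set_printoptions(precision=4,suppress=True)
s=manip.state(); p=viewer.get_image("wrist"); pickle.dump((s,p),open("wE.pkl","wb")); q=viewer.get_image("scene")
print(s["time_s"],s["position"],R.from_quat(s["orientation"]).as_matrix()[:,2],s["contact_force"],s["ft_torque"],s["width"])
I,W,T=cov(p,s,np.array([[180,173.6],[381.6,173.6],[368,338],[194,338]])); print(T.mean(0))
i=p["image"][100:340,160:400]; j=q["image"][140:270,290:430]
cv2.imwrite("pics/E.png",np.hstack([cv2.resize(i,(390,400)),cv2.resize(j,(400,400),interpolation=2)])[:,:,::-1])
E
```

```text
14.5 [0.5575 0.1341 0.1528] [-0.     -0.0001 -1.    ] [-1.1081 -0.1649 -4.2021] [0.0324 0.0237 0.0377] 0.3469749235581043
[-0.0017  0.0004  0.0062]
```

View pics/E.png

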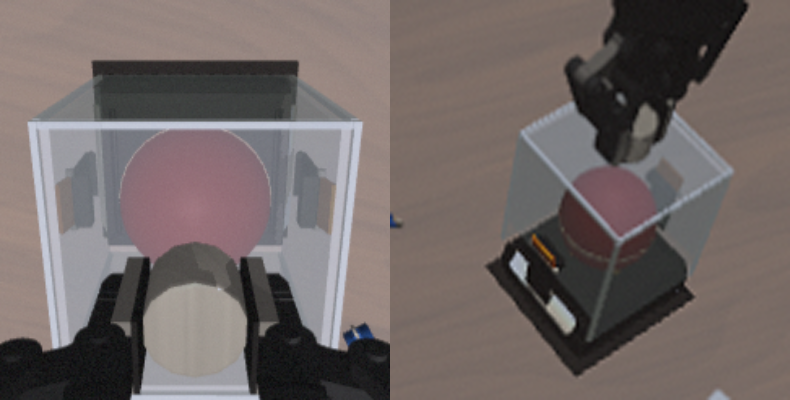

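The cover is centred over the ball with its clips just above the rims and no contact force. Now I feel my way down.

Request:
send_rows(deltas=[0,0,0.001,0,0,0,0,0,0.001,0,0,0,0,0,0.001,0,0,0,0,0,0.001,0,0,0,0,0,0.001,0,0,0,0,0,0.001,0,0,0,0,0,0.001,0,0,0,0,0,0.001,0,0,0,0,0,0,0,0,0,0,0,0,0,0,0])

```text
time_s: 15.6
position: [0.5575, 0.1341, 0.1448]
orientation: [0.992, 0.13, -0.0, 0.0]
contact_force: [0.6, 0.5, -3.3]
width: 0.339
gripper_force: 99.8
```

Request:
send_rows(deltas=[0,0,0.0005,0,0,0,0,0,0.0005,0,0,0,0,0,0.0005,0,0,0,0,0,0.0005,0,0,0,0,0,0.0005,0,0,0,0,0,0.0005,0,0,0,0,0,0,0,0,0,0,0,0,0,0,0,0,0,0,0,0,0,0,0,0,0,0,0])

```text
time_s: 16.6
position: [0.5575, 0.1342, 0.1419]
orientation: [0.992, 0.13, 0.0, -0.0]
contact_force: [-0.3, -0.1, -1.9]
width: 0.344
gripper_force: 99.9
```

Request:
send_rows(deltas=[0,0,0.0005,0,0,0,0,0,0,0,0,0,0,0,0.0005,0,0,0,0,0,0,0,0,0,0,0,0.0005,0,0,0,0,0,0,0,0,0,0,0,0.0005,0,0,0,0,0,0,0,0,0,0,0,0,0,0,0,0,0,0,0,0,0])

```text
time_s: 17.6
position: [0.5576, 0.1341, 0.14]
orientation: [0.992, 0.13, 0.0, -0.0]
contact_force: [-1.0, 0.7, 3.0]
width: 0.346
gripper_force: 100.5
```

Request:
send_rows(deltas=[0,0,0.0005,0,0,0,0,0,0,0,0,0,0,0,0.0005,0,0,0,0,0,0,0,0,0,0,0,0.0005,0,0,0,0,0,0,0,0,0,0,0,0,0,0,0,0,0,0,0,0,0,0,0,0,0,0,0,0,0,0,0,0,0])

```text
time_s: 18.6
position: [0.5577, 0.1341, 0.1386]
orientation: [0.992, 0.13, 0.0, -0.0]
contact_force: [-1.0, 0.8, 6.5]
width: 0.345
gripper_force: 100.9
```

Request:
send_rows(deltas=[0,0,0.0005,0,0,0,0,0,0,0,0,0,0,0,0.0005,0,0,0,0,0,0,0,0,0,0,0,0.0005,0,0,0,0,0,0,0,0,0,0,0,0,0,0,0,0,0,0,0,0,0,0,0,0,0,0,0,0,0,0,0,0,0])

```text
time_s: 19.6
position: [0.558, 0.1341, 0.1374]
orientation: [0.992, 0.13, 0.0, -0.0]
contact_force: [-0.8, 0.5, 9.1]
width: 0.341
gripper_force: 101.2
```

Request:
send_rows(deltas=[0,0,0.0005,0,0,0,0,0,0,0,0,0,0,0,0.0005,0,0,0,0,0,0,0,0,0,0,0,0,0,0,0,0,0,0,0,0,0,0,0,0,0,0,0,0,0,0,0,0,0,0,0,0,0,0,0,0,0,0,0,0,0])

```text
time_s: 20.6
position: [0.5582, 0.1342, 0.1366]
orientation: [0.992, 0.13, 0.001, -0.0]
contact_force: [0.3, 0.7, 10.7]
width: 0.342
gripper_force: 101.4
```

Request:
send_rows(deltas=[0,0,0.0005,0,0,0,0,0,0,0,0,0,0,0,0.0005,0,0,0,0,0,0,0,0,0,0,0,0,0,0,0,0,0,0,0,0,0,0,0,0,0,0,0,0,0,0,0,0,0,0,0,0,0,0,0,0,0,0,0,0,0])

```text
time_s: 21.6
position: [0.5582, 0.1336, 0.1353]
orientation: [0.992, 0.13, 0.001, 0.0]
contact_force: [1.0, 0.1, 5.6]
width: 0.344
gripper_force: 101.0
```

Request:
send_rows(deltas=[0,0,0.0005,0,0,0,0,0,0,0,0,0,0,0,0,0,0,0,0,0,0,0,0,0,0,0,0,0,0,0,0,0,0,0,0,0,0,0,0,0,0,0,0,0,0,0,0,0,0,0,0,0,0,0,0,0,0,0,0,0])

```text
time_s: 22.6
position: [0.5582, 0.1335, 0.135]
orientation: [0.992, 0.13, 0.001, 0.0]
contact_force: [0.5, -0.2, 8.2]
width: 0.343
gripper_force: 101.3
```

The force dropped from 10.7 to 5.6 N and then rose again at the feet's stiffness, so the clips have snapped and the cover is seated. I'll add one small push to be sure, then check.

Request:
send_rows(deltas=[0,0,0.0005,0,0,0,0,0,0,0,0,0,0,0,0,0,0,0,0,0,0,0,0,0,0,0,0,0,0,0,0,0,0,0,0,0,0,0,0,0,0,0,0,0,0,0,0,0,0,0,0,0,0,0,0,0,0,0,0,0])

```text
time_s: 23.6
position: [0.5583, 0.1336, 0.1347]
orientation: [0.992, 0.13, 0.001, 0.0]
contact_force: [-0.2, -0.9, 10.2]
width: 0.346
gripper_force: 101.3
```

Request:
send_rows(deltas=[0,0,-0.0005,0,0,0,0,0,-0.0005,0,0,0,0,0,-0.0005,0,0,0,0,0,-0.0005,0,0,0,0,0,-0.0003,0,0,0,0,0,0,0,0,0,0,0,0,0,0,0,0,0,0,0,0,0,0,0,0,0,0,0,0,0,0,0,0,0])

```text
time_s: 24.6
position: [0.5573, 0.134, 0.136]
orientation: [0.992, 0.13, -0.0, 0.0]
contact_force: [0.5, -1.4, 0.3]
width: 0.346
gripper_force: 100.4
```

```bash
python3 - <<'E'
from cov import *
np.set_printoptions(precision=4,suppress=True)
s=manip.state()
print(s["time_s"],s["position"],R.from_quat(s["orientation"]).as_matrix()[:,2],s["contact_force"],s["ft_torque"],s["width"])
E
```

```text
24.6 [0.5573 0.134  0.136 ] [-0.0004 -0.0003 -1.    ] [ 0.4504 -1.3554  0.2983] [-0.1593  0.0306  0.0019] 0.345724956002852
```

Request:
send_rows(deltas=[0,0,0.0008,0,0,0,0,0,0.0008,0,0,0,0,0,0.0007,0,0,0,0,0,0.0004,0,0,0,0,0,0.0003,0,0,0,0,0,0,0,0,0,0,0,0,0,0,0,0,0,0,0,0,0,0,0,0,0,0,0,0,0,0,0,0,0])

```text
time_s: 25.6
position: [0.5578, 0.1341, 0.1342]
orientation: [0.992, 0.13, 0.0, -0.0]
contact_force: [-4.2, -1.6, 14.9]
width: 0.337
gripper_force: 101.6
```

```bash
python3 - <<'E'
from cov import *
np.set_printoptions(precision=4,suppress=True)
s=manip.state()
print(s["time_s"],s["position"],R.from_quat(s["orientation"]).as_matrix()[:,2],s["contact_force"],s["ft_torque"],s["width"])
E
```

```text
25.6 [0.5578 0.1341 0.1342] [ 0.0005  0.0009 -1.    ] [-4.2362 -1.6052 14.8966] [-0.1837  0.8837  0.0586] 0.3373496726919135
```

Request:
send_rows(deltas=[0,0,-0.0008,0,0,0,0,0,-0.0008,0,0,0,0,0,-0.0006,0,0,0,0,0,-0.0006,0,0,0,0,0,0,0,0,0,0,0,0,0,0,0,0,0,0,0,0,0,0,0,0,0,0,0,0,0,0,0,0,0,0,0,0,0,0,0])

```text
time_s: 26.6
position: [0.5575, 0.1341, 0.1359]
orientation: [0.992, 0.13, 0.0, 0.0]
contact_force: [1.6, -0.5, 1.5]
width: 0.34
gripper_force: 100.6
```

Request:
send_rows(deltas=[0,0,0,0,0,0,0,0,0,0,0,0,0,0,0,0,0,0,0,0,0,0,0,0,0,0,0,0,0,0,0,0,0,0,0,0,0,0,0,0,0,0,0,0,0,0,0,0,0,0,0,0,0,0,0,0,0,0,0,0], gripper=1)

```text
time_s: 27.6
position: [0.5575, 0.1341, 0.1359]
orientation: [0.992, 0.13, 0.0, 0.0]
contact_force: [-0.3, 0.4, 0.9]
width: 0.994
gripper_force: 0.0
```

Request:
send_rows(deltas=[0,0,-0.005,0,0,0,0,0,-0.01,0,0,0,0,0,-0.02,0,0,0,0,0,-0.02,0,0,0,0,0,-0.02,0,0,0,0,0,-0.02,0,0,0,0,0,-0.02,0,0,0,0,0,-0.01,0,0,0,0,0,0,0,0,0,0,0,0,0,0,0])

```text
time_s: 28.6
position: [0.5572, 0.1341, 0.2605]
orientation: [0.992, 0.13, -0.0, -0.0]
contact_force: [-0.5, 0.5, 0.2]
width: 1.001
gripper_force: 0.0
```

```bash
python3 - <<'E'
from cov import *
import pickle
np.set_printoptions(precision=4,suppress=True)
s=manip.state(); p=viewer.get_image("wrist"); pickle.dump((s,p),open("wF.pkl","wb")); q=viewer.get_image("scene")
print(s["time_s"],s["position"],s["contact_force"],s["width"])
i=p["image"][110:310,180:380]; j=q["image"][150:270,300:420]
cv2.imwrite("pics/F.png",np.hstack([cv2.resize(i,(390,390)),cv2.resize(j,(400,390),interpolation=2)])[:,:,::-1])
for l in ("clip_a_hook","rim_a"):
  for im in (p,q): print(l,[(np.round(d["point"],1).tolist(),round(d["p"],2)) for d in nets.place_of(im,l)])
c=cam(q); rot=R.from_euler("z",.26).as_matrix()
P=lambda z0: np.array([[x,y,.114+z0] for x in(-.0525,.0525) for y in(-.052,.052)]+[[0,0,.146+z0]])@rot.T+[.5568,.1336,0]
for im,c in((q,cam(q)),(p,cam(p,s))): print(project(im,c,P(.016)),project(im,c,P(.018)))
E
```

```text
28.6 [0.5572 0.1341 0.2605] [-0.4849  0.535   0.1621] 1.0012387627242307
clip_a_hook []
clip_a_hook [([146.8, 241.2], 0.67), ([213.1, 190.0], 0.37)]
rim_a []
rim_a [([337.8, 235.3], 0.81)]
[[333.3626 187.9352]
 [372.2251 167.7598]
 [367.7374 223.7095]
 [407.3922 200.4474]
 [373.3298 183.472 ]] [[333.4802 187.283 ]
 [372.4092 167.1   ]
 [367.9389 223.0884]
 [407.6613 199.8098]
 [373.5347 182.7829]]
[[331.1155 247.0684]
 [228.2766 246.9316]
 [337.8148 141.4327]
 [221.8979 141.2841]
 [279.7767 208.3351]] [[331.438  247.9641]
 [227.9539 247.8265]
 [338.2259 141.6955]
 [221.4888 141.5459]
 [279.7772 209.1094]]
```

View pics/F.png

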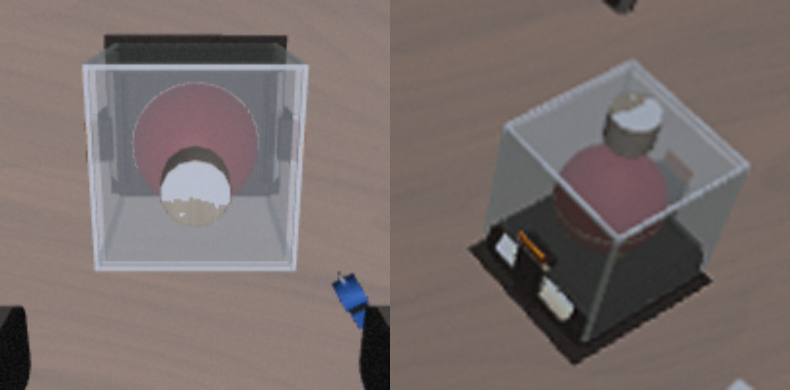

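```bash
python3 - <<'E'
from cov import *
import pickle
np.set_printoptions(precision=4,suppress=True)
s,p=pickle.load(open("wF.pkl","rb"))
S=((.1,.9),)*4
I,W,T=cov(p,s,np.array([[222,143],[337,143],[332,248],[229,248.]]),dz=.130-s["position"][2],segs=S)
print(W.mean(0),T.mean(0))
for i in range(4): d=T[(i+1)%4]-T[i]; print(np.linalg.norm(d),(np.arctan2(d[1],d[0])+.78)%(np.pi/2)-.78)
E
```

```text
[0.5556 0.1334 0.13  ] [-0.0017  0.0003  0.1305]
0.10206884985416709 -0.0006108841795009479
0.10275791708205932 0.003154933067033072
0.10139347195370221 -0.0010103645626298174
0.10279809773901576 -0.0034165760862241434
```

```bash
python3 - <<'E'
from cov import *
import pickle
np.set_printoptions(precision=4,suppress=True,linewidth=160)
S=((.1,.9),)*4
def tilt(s,p,C,ref):
    I,_,_=cov(p,s,C,segs=S); c=cam(p,s)
    def f(q): return (project(p,c,R.from_rotvec([q[3],q[4],0]).apply(R.from_euler("z",q[5]).apply(ref))+q[:3])-I).ravel()
    r=least_squares(f,[s["position"][0],s["position"][1],.12,0,0,.3]); return r.x,np.abs(r.fun).max()
C=np.array([[222,143],[337,143],[332,248],[229,248.]])
sC,pC=pickle.load(open("wC.pkl","rb")); CC=np.array([[226,139],[333,139],[328,238.5],[230,239]],float)
ref=np.array([[.051,.051,0],[.051,-.051,0],[-.051,-.051,0],[-.051,.051,0]])*[1.007,1.0,1]
print("table",tilt(sC,pC,CC,ref))
s=manip.state()
for k in range(3):
    p=viewer.get_image("wrist"); x,e=tilt(s,p,C,ref); print("now",x,e)
p=viewer.get_image("scene"); save(p,"sF.png")
sD,pD=pickle.load(open("wD.pkl","rb"))
i=p["image"][150:270,300:420]; w=pC["image"]
E
```

```text
table (array([ 0.4778, -0.1641,  0.1139, -0.0063, -0.0083,  0.3735]), np.float64(0.12583573535829373))
now [ 0.5556  0.1332  0.1297  0.0185 -0.0004  0.2596] 0.2405017108307561
now [0.5554 0.1333 0.1296 0.0017 0.0004 0.2607] 0.3230712784500156
now [ 0.5554  0.1333  0.1297  0.0014 -0.0035  0.261 ] 0.2860964024772841
```

The cover sits at home height: its top plate measures 0.1297 m against the expected 0.130 m. It is square, and level within the measuring noise. The ball is inside and the gripper is clear.

```bash
python3 -c "
from cell import manip
print(manip.close_job())"
```

```text
the job is handed in; nothing more can be done
None
```

I lifted the large clear cover onto the stand and pressed it down until the force dropped, which I took as both clips snapping; it measured seated, level and square, the ball looked in place, the highest push I read was about 19 N, and I let go and handed the job in (no verdict was returned).

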